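# Knock the mixing ball out of an ink bottle

## Task

The red mixing ball is jammed in the neck of the empty ink bottle. Pull the bottle up out of its spring clips, tip its mouth down over the white catch tub and tap the rim on the tub's edge until the ball drops into the tub (do not touch the ball with the fingers), then lay the bottle down in the green ribbed tray and let go. Do not disturb the red cup or the tape roll.

Things in the scene. Friction and masses are not known exactly. Their poses are not given: they have to be found in the camera images.
- bottle: Clear bottle with blue band, 165 mm long, about 90 g, on its side. Origin on its axis at mid body (the place to grip); x along the bottle to the mouth. Body 42 mm in diameter from x = -60 (base) to 60 mm, shoulder to 76, neck 28 mm in diameter, then a rim bead 40 mm in diameter, 8 mm long, ending at the mouth, x = 105 mm; the mouth's hole is 20 mm wide.
- mouth (a point): centre of the bottle's mouth, on its axis, 105 mm from the bottle's origin
- base (a point): centre of the bottle's base, on its axis, 60 mm behind the bottle's origin
- ball: Red ball, 18 mm, 30 g, jammed in the bottle's neck, centre 8 to 13 mm inside the mouth. Origin at its centre. A springy liner grips it: weight or easy shaking do not free it. Tap the rim's lower lip on an edge, mouth pointing well down, hand moving mouth-first along the bottle's axis: it shifts about 1 mm a tap at 0.1 m/s, 2 to 6 mm at 0.2 m/s. It drops at 2 to 4 mm inside. Hard pushes swivel the bottle.
- holder: Yellow clip holder, fixed: base 150 x 75 x 12 mm, two steel C-clips open upward at x = -44 and +44 mm, each 16 mm wide and reaching 25 mm to either side; 70 mm between them is free for fingers. Origin under its centre, z up; the bottle's axis lies along its x, 56 mm up, mouth at +x. Pulling the bottle straight up out of both takes about 10 N and 30 mm of lift.
- tub: White open catch tub with a steel edge, fixed to the table, 140 (its x) x 160 (its y) x 80 mm high, walls and floor 5 mm thick. Origin under its centre, z up. Any of its four edges will do for tapping.
- tray: Green drying tray, fixed, 250 (its x) x 130 (its y) mm, walls 22 mm high and 4 mm thick, floor 4 mm thick with 4 mm high ribs along x at y = -36, -12, 12 and 36 mm. Origin under its centre, z up. The bottle lies along x, either way round, and fits between two ribs, with its axis about 26 mm above the origin.
- cup: small red plastic cup, 56 mm wide, 50 mm high, loose; origin under its centre
- tape: roll of tan tape lying flat, 90 mm wide, 45 mm high, loose; origin under its centre
Things that resemble listed ones, but are neither listed nor needed, are in the scene too. What is shaped like the bottle but pink is not meant.

How it is judged:
By the outcome, as a careful person would: the job done as asked, in the order asked, and still so for the second after the job is handed in, with the robot touching nothing.
It also fails if it takes over 51 s, if anything falls off the work surface, if the arm or the gripper's body presses on something with over 40 N, if the wrist force passes 120 N, or if a joint passes its speed limit or range.

## Robot

A 6-joint arm with a two-finger parallel gripper is mounted at the origin on the work surface. World frame = base frame: x ahead of the robot, y to its left, z up, the work surface at z = 0. Lengths are in m, angles in degrees, forces in N, time in s.
With the tool pointing down it reaches from about 0.4 to 0.825 m from the base axis. Payload 7 kg.
Tool frame: the origin (TCP) lies midway between the tips of the shut fingers; the grasp point (between the pads) lies 19 mm behind it; z points along the fingers, y is the line along which they close (so a half turn about z gives the same grasp; the last joint's range is limited). The gripper opens to 88 mm and grips with 3 to 60 N. Pads are 19 mm wide; open, the fingers measure 130 mm over their backs; the gripper's body (78 mm by 193 mm) begins 47 mm behind the grasp point.
Start: joints at [88.7, 20.546, 0.682, 0, -70.136, -16.507], TCP at [0.206, 0.643, 0.227] pointing down, gripper open.
Joint ranges: [-176.03, 176.03], [-82.01, 121.73], [-58.28, 71.71], [-173.87, 95.51], [-174.79, -0.11], [-173.66, 173.66]. Speed limits (degrees/s): [136.94, 136.94, 172.46, 180, 180, 180].

## Interface

Orientations are given as [roll, pitch, yaw] about the fixed x, y, z axes, in that order (R = Rz(yaw) Ry(pitch) Rx(roll)).
In Python, from plant import r gives the robot as it stands. The module is installed in compiled form; this text tells all that it offers.
- The arm moves only by the tool play_rows, never from a script. Its argument "rows" is a list of rows, each an object with "slide": the shift along the tool's x, y, z as a fraction of full scale, a list of three; "delta_rot": the turn, a rotation vector about the tool's x, y, z as a fraction of full scale, a list of three; "fingers": the opening, from -1 (shut) to 1 (fully open). In form: [{"slide": [x, y, z], "delta_rot": [rx, ry, rz], "fingers": fingers}, ...]. A call has 1 to 8 rows; each row shifts and turns the commanded pose from where the row before left it, along the tool's axes as they then stand; what a row does not reach is not made up. Full scale, the value 1, is 0.15 m for a shift and 0.08 rad for a turn. A row lasts 1/8 s, in which the tool goes at most 62.5 mm and 10.7 degrees, less where a joint would pass 70% of its speed; a pose out of reach is approached as far as the arm can. A call with a number of a shift or a turn outside -1 to 1 is refused whole. A call with a gripper value outside its range is refused whole. The fingers move at their own pace and stop on an object; "squeeze" is the grip in N (left out, the last holds). Time passes only in rows, so rows that do not move let the fingers close. It gives the time, the measured TCP pose, the force, the opening and the grip force at its end, in the units of the state.
- r.get_state(): the state, without advancing time (a new reading comes with each control period).
- r.capture(name): name is "scene" or "top"; returns a dict with "image" (480x640x3 uint8, blue, green, red), "fx", "fy", "cx", "cy" (pixels), "distortion" ([k1, k2, p1, p2, k3] as OpenCV has them; the pictures are not rectified), "R" (3x3) and "t" (3): a world point X has camera coordinates R X + t. Camera axes: x right, y down, z forward; pixel columns grow to the right and rows downward; lengths in m; the calibration is good to about 2 mm. A picture is of the moment at which its call begins. There is no depth.
- r.close_job(): hands the job in; it is judged then, once.
The state is a dict: "time_s": time; "joints": joint angles; "qd": joint speeds; "joint_torque": joint torques, N m; "tcp_pos": TCP position; "eef_rot": TCP orientation; "contact_force": force on the tool from outside, world axes, zero at the start; "moment": the same for the moment, N m; "gripper_width": finger opening in m; "gripper_force": force on a finger pad.
Only numpy, scipy, OpenCV 4.12 (cv2) and the standard library are available. Lean on these libraries where they do the work, as an engineer would, in place of code of your own. Each camera call takes 0.05 s, during which the arm holds its last target. There are 200 camera calls.

## Working session

There is one attempt and no reset: what is moved stays moved. The work goes in short steps, Python scripts to look and compute and a tool call to move; the robot and the scene stay as the last step left them, time stands still between calls to the robot, and variables do not carry over. Pictures are saved under pics/ and viewed, at most 10 in all, crops included, and the job is handed in when it is done.

Besides the shell and the picture viewer there is one more tool, called after "Call:" by a JSON object that holds its "fn" and its "kwargs", one argument or row to a line. play_rows: Moves the arm, as the interface text tells. Shift numbers are shares of 0.15 m and turn numbers shares of 0.08 rad, none past 1 either way. Its arguments: {"type":"object","properties":{"rows":{"type":"array"},"squeeze":{"type":"number"}},"required":["rows"]}

```bash
mkdir -p pics; ls; cat > h.py <<'E'
import numpy as np, cv2
from plant import r
from scipy.spatial.transform import Rotation as Ro
def cam(n,save=None):
    c=r.capture(n)
    if save: cv2.imwrite('pics/'+save,c['image'])
    return c
def K(c): return np.array([[c['fx'],0,c['cx']],[0,c['fy'],c['cy']],[0,0,1.]])
def ray(c,uv,z):
    p=cv2.undistortPoints(np.array([[uv]],float),K(c),np.array(c['distortion'],float))[0,0]
    R=np.array(c['R']);t=np.array(c['t']);o=-R.T@t;d=R.T@np.array([p[0],p[1],1]);return o+d*(z-o[2])/d[2]
def proj(c,P):
    return cv2.projectPoints(np.array(P,float).reshape(-1,3),cv2.Rodrigues(np.array(c['R']))[0],np.array(c['t'],float),K(c),np.array(c['distortion'],float))[0].reshape(-1,2)
E
python3 - <<'E'
from h import *
for n in('scene','top'):
    c=cam(n,n+'0.png');R=np.array(c['R']);print(n,c['fx'],-R.T@c['t'],R[2])
print(r.get_state())
E
```

```text
pics
scene 572.4968615830569 [1.12355678 0.32370309 0.78255021] [-0.60449863 -0.33291194 -0.72370647]
top 475.797644610187 [0.40336997 0.00757253 0.96093983] [ 0.13494171 -0.01178003 -0.99078351]
{'time_s': 0.1, 'joints': array([ 8.86979931e+01,  2.05869543e+01,  6.39644425e-01, -1.77692255e-02,
       -7.01372784e+01, -1.65061661e+01]), 'qd': array([ 0.05073356, -0.07899379,  0.19034896,  0.02571637, -0.07547945,
        0.02514656]), 'joint_torque': array([-1.75677334e-03, -5.84162879e+01,  2.93753546e+01,  7.01557383e+00,
        1.02070521e-02, -4.21512527e-05]), 'tcp_pos': array([0.20633588, 0.64222581, 0.22572526]), 'eef_rot': array([ 1.79914151e+02, -8.01849140e-03, -1.78142168e+01]), 'contact_force': array([ 0.02753847,  0.20134329, -0.09232997]), 'moment': array([ 0.03404306, -0.00396259,  0.02215127]), 'gripper_force': 0.0, 'gripper_width': 0.08766806780252796}
```

View pics/scene0.png

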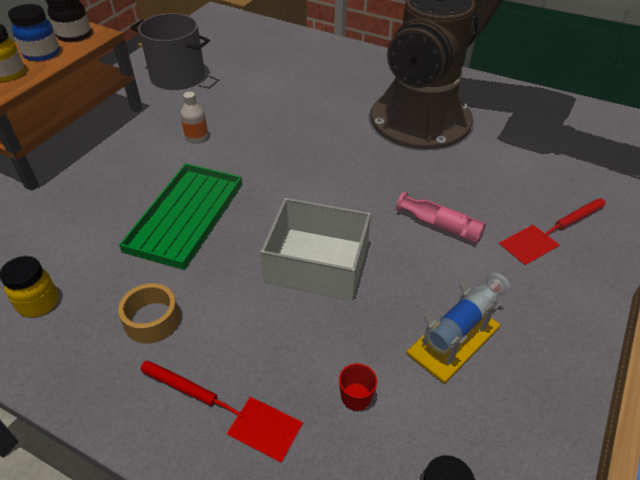

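View pics/top0.png

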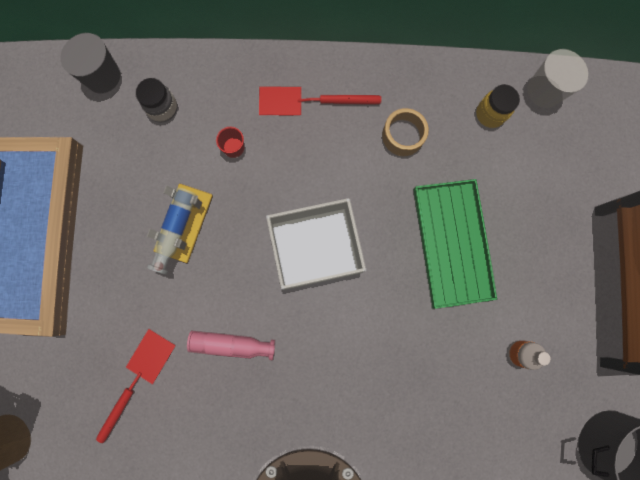

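Candidates for the bottle are the clear, blue-banded one in the yellow holder (scene 462,320; top 175,220), the pink look-alike (scene 440,218; top 230,345) and the white and orange bottle (scene 194,118). I choose the blue-banded one. The tub is at top (315,245), the tray at (455,245), the cup at (231,141) and the tape at (406,130).

```bash
python3 - <<'E'
import cv2,numpy as np
t=cv2.imread('pics/top0.png');s=cv2.imread('pics/scene0.png')
a=cv2.resize(t[170:290,135:225],None,fx=4.44,fy=4.44,interpolation=cv2.INTER_CUBIC)[:533,:400]
b=cv2.resize(s[265:385,400:520],(400,400),interpolation=cv2.INTER_CUBIC)
o=np.zeros((533,800,3),np.uint8);o[:a.shape[0],:a.shape[1]]=a;o[:400,400:]=b
cv2.imwrite('pics/c1.png',o)
a=cv2.resize(t[165:325,255:505],None,fx=3.2,fy=3.2,interpolation=cv2.INTER_CUBIC)
cv2.imwrite('pics/c2.png',a)
E
```

```text
(no output)
```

View pics/c1.png

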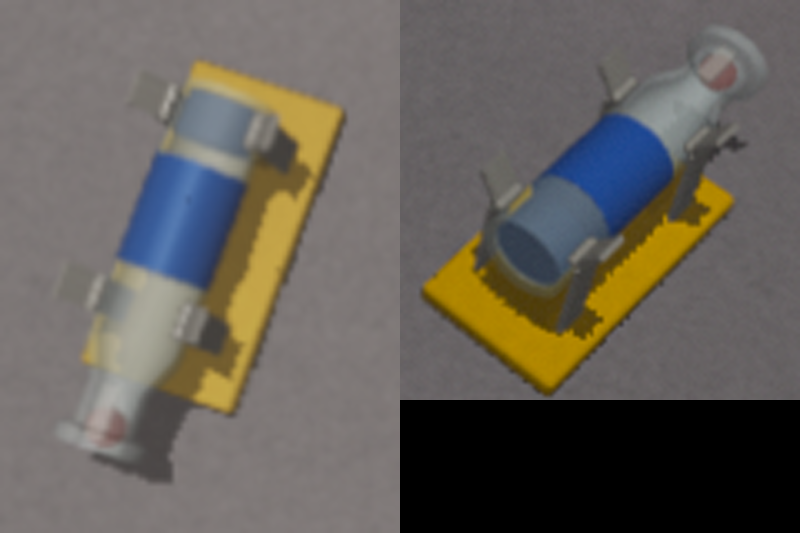

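View pics/c2.png

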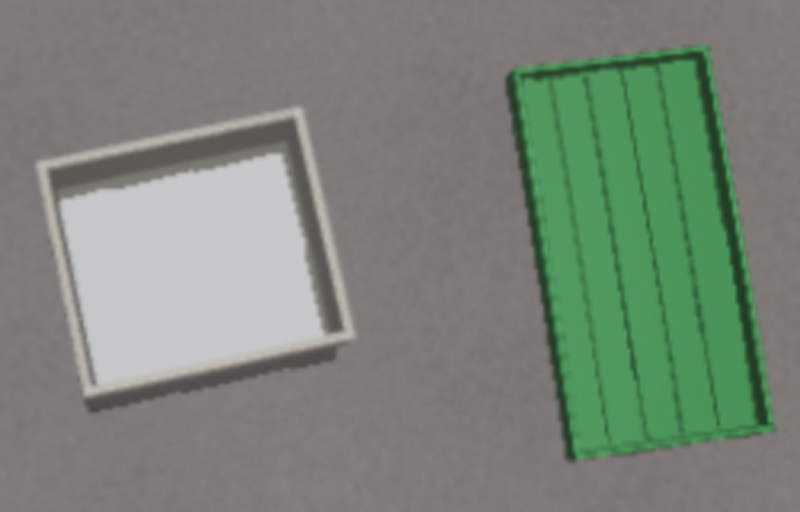

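The crops show the clear bottle with its blue band clipped in the holder, the red ball in its mouth (c1 100,440) and the bottle axis between the clips. I'll read the corners from these crops.

```bash
cat >> h.py <<'E'
def rect(c,px,z,L):
    # px ordered; L local corners
    P=np.array([ray(c,p,z)[:2] for p in px]);L=np.array(L,float);m=P.mean(0)
    A=P-m;B=L-L.mean(0);th=np.arctan2((B[:,0]*A[:,1]-B[:,1]*A[:,0]).sum(),(B*A).sum())
    C=np.array([[np.cos(th),-np.sin(th)],[np.sin(th),np.cos(th)]]);o=m-C@L.mean(0)
    print('org',o.round(4),'yaw',np.degrees(th).round(2),'res mm',((P-(L@C.T+o))*1e3).round(1).tolist());return o,th
def box(a,b): return [(a,b),(a,-b),(-a,-b),(-a,b)]
E
python3 - <<'E'
from h import *
t=cam('top');s=cam('scene')
f=lambda p,o,k:[(np.array(q)+.5)/k+o-.5 for q in p]
# holder: +x toward mouth (image down). +y: image right? x down(-X world), z up -> y = image right (world -Y)
ht=f([(232,415),(83,360),(195,62),(345,108)],np.array([135,170]),4.44)
# orientation: x=-X, y=z x x = -Y => image right is +y
rect(t,ht,.012,[(.075,.0375),(.075,-.0375),(-.075,-.0375),(-.075,.0375)])
hs=f([(23,290),(148,393),(333,200)],np.array([400,265]),3.333)
# scene: near base edge: left corner, bottom corner, right corner(mouth end)
rect(s,hs,.012,[(-.075,-.0375),(-.075,.0375),(.075,.0375)])
rect(t,hs and f([(98,452)]*2,np.array([135,170]),4.44),.056,[(0,0),(0,0)])
o=np.array([255,165])
rect(t,f([(37,163),(303,108),(355,338),(87,398)],o,3.2),.08,[(.07,.08),(.07,-.08),(-.07,-.08),(-.07,.08)])
rect(t,f([(510,68),(710,46),(775,430),(570,460)],o,3.2),.022,[(.125,.065),(.125,-.065),(-.125,-.065),(-.125,.065)])
# scene px checks
rect(s,[(285,201),(370,211),(357,294-0)][:2],.08,[(-.07,-.08),(-.07,.08)])
rect(s,[(187,165),(242,178),(184,265),(122,246)],.022,[(-.125,-.065),(-.125,.065),(.125,.065),(.125,-.065)])
for n,u,z in(('cup',(231,134),.05),('tape',(406,127),.045)): print(n,ray(t,u,z))
print('blue',ray(t,(135+182/4.44,170+220/4.44),.077),'mouth s',ray(s,(400+327/3.333,265+62/3.333),.056))
E
```

```text
org [0.556  0.2715] yaw 163.18 res mm [[0.4, 0.4], [1.6, -1.0], [-1.8, 0.2], [-0.2, 0.4]]
org [0.5812 0.3045] yaw 130.33 res mm [[-38.2, -54.4], [41.9, 62.9], [-3.8, -8.5]]
org [0.4526 0.3039] yaw 0.0 res mm [[0.0, 0.0], [0.0, 0.0]]
org [0.5135 0.0006] yaw 13.87 res mm [[0.3, 0.2], [-0.3, -0.3], [0.3, 0.6], [-0.2, -0.6]]
org [ 0.5304 -0.2814] yaw 8.69 res mm [[-0.5, 1.3], [-0.6, -1.5], [1.1, -1.2], [-0.1, 1.4]]
org [0.5155 0.0094] yaw 18.74 res mm [[-0.9, 2.7], [0.9, -2.7]]
org [ 0.5348 -0.2741] yaw 9.04 res mm [[1.2, 2.3], [1.5, -2.6], [0.6, -1.2], [-3.4, 1.5]]
cup [0.73216265 0.17631046 0.05      ]
tape [ 0.76047529 -0.17646368  0.045     ]
blue [0.55078776 0.26671693 0.077     ] mouth s [0.45763822 0.30418423 0.056     ]
```

Call:
{"fn": "play_rows", "kwargs": {
  "rows": [
    {"slide": [0.2, 0.11, 0], "delta_rot": [0, 0, 0], "fingers": 1},
    {"slide": [0.3, 0.17, 0], "delta_rot": [0, 0, 0], "fingers": 1},
    {"slide": [0.3, 0.17, 0], "delta_rot": [0, 0, 0], "fingers": 1},
    {"slide": [0.3, 0.17, 0], "delta_rot": [0, 0, 0], "fingers": 1}
  ],
  "squeeze": 60
}}

```text
time_s: 0.7
tcp_pos: [0.3359, 0.5023, 0.2265]
eef_rot: [180.0, -0.0, -17.8]
contact_force: [0.6, 0.2, -0.7]
gripper_width: 0.0873
gripper_force: 0.0
```

```bash
cat >> h.py <<'E'
import json
def log():
    s=r.get_state();open('log.jsonl','a').write(json.dumps({k:np.array(v).tolist() for k,v in s.items()})+'\n')
    R=Ro.from_euler('xyz',s['eef_rot'],degrees=True).as_matrix()
    print('t',round(s['time_s'],2),'J',np.round(s['joints'],2),'tcp',np.round(s['tcp_pos'],4),'rpy',np.round(s['eef_rot'],2),'w',round(s['gripper_width'],4),'gf',round(s['gripper_force'],1),'F',np.round(s['contact_force'],1))
    return s,R
E
python3 - <<'E'
from h import *
s,R=log();d=np.array([.556,.2715,.227])-s['tcp_pos'];print('fractions',R.T@d/.15)
E
```

```text
t 0.7 J [ 74.73  13.95  -8.64   0.   -67.41  -2.52] tcp [0.3359 0.5023 0.2265] rpy [179.99  -0.   -17.79] w 0.0873 gf 0.0 F [ 0.6  0.2 -0.7]
fractions [ 1.86717935  1.01706927 -0.00335361]
```

Call:
{"fn": "play_rows", "kwargs": {
  "rows": [
    {"slide": [0.31, 0.17, 0], "delta_rot": [0, 0, 0], "fingers": 1},
    {"slide": [0.31, 0.17, 0], "delta_rot": [0, 0, 0], "fingers": 1},
    {"slide": [0.31, 0.17, 0], "delta_rot": [0, 0, 0], "fingers": 1},
    {"slide": [0.31, 0.17, 0], "delta_rot": [0, 0, 0], "fingers": 1},
    {"slide": [0.31, 0.17, 0.1], "delta_rot": [0, 0, -0.22], "fingers": 1},
    {"slide": [0.3, 0.16, 0.2], "delta_rot": [0, 0, 0], "fingers": 1}
  ]
}}

```text
time_s: 1.45
tcp_pos: [0.5554, 0.2743, 0.1825]
eef_rot: [-179.8, -0.1, -16.8]
contact_force: [-0.1, 1.3, -0.7]
gripper_width: 0.0877
gripper_force: 0.0
```

```bash
python3 - <<'E'
from h import *
s,R=log();d=np.array([.556,.2715,.037])-s['tcp_pos'];print('fractions',R.T@d/.15)
E
```

```text
t 1.45 J [ 4.434e+01  1.703e+01 -1.040e+01  2.000e-02 -6.238e+01  2.888e+01] tcp [0.5554 0.2743 0.1825] rpy [-1.7985e+02 -1.1000e-01 -1.6770e+01] w 0.0877 gf 0.0 F [-0.1  1.3 -0.7]
fractions [0.00768532 0.01928795 0.96981456]
```

Call:
{"fn": "play_rows", "kwargs": {
  "rows": [
    {"slide": [0.01, 0.02, 0.3], "delta_rot": [0, 0, 0], "fingers": 1},
    {"slide": [0, 0, 0.3], "delta_rot": [0, 0, 0], "fingers": 1},
    {"slide": [0, 0, 0.25], "delta_rot": [0, 0, 0], "fingers": 1},
    {"slide": [0, 0, 0.12], "delta_rot": [0, 0, 0], "fingers": 1},
    {"slide": [0, 0, 0], "delta_rot": [0, 0, 0], "fingers": 0.2},
    {"slide": [0, 0, 0], "delta_rot": [0, 0, 0], "fingers": -0.3}
  ]
}}

```text
time_s: 2.2
tcp_pos: [0.5551, 0.2726, 0.0376]
eef_rot: [-179.9, -0.1, -16.8]
contact_force: [0.3, 0.5, 0.7]
gripper_width: 0.0731
gripper_force: 0.0
```

```bash
python3 - <<'E'
from h import *
s,R=log()
E
```

```text
t 2.2 J [ 4.424e+01  2.540e+01 -1.941e+01  3.000e-02 -4.507e+01  2.897e+01] tcp [0.5551 0.2726 0.0376] rpy [-1.799e+02 -8.000e-02 -1.677e+01] w 0.0731 gf 0.0 F [0.3 0.5 0.7]
```

Call:
{"fn": "play_rows", "kwargs": {
  "rows": [
    {"slide": [0, 0, 0], "delta_rot": [0, 0, 0], "fingers": -1},
    {"slide": [0, 0, 0], "delta_rot": [0, 0, 0], "fingers": -1},
    {"slide": [0, 0, 0], "delta_rot": [0, 0, 0], "fingers": -1},
    {"slide": [0, 0, 0], "delta_rot": [0, 0, 0], "fingers": -1},
    {"slide": [0, 0, 0], "delta_rot": [0, 0, 0], "fingers": -1}
  ]
}}

```text
time_s: 2.82
tcp_pos: [0.5544, 0.2721, 0.0366]
eef_rot: [-180.0, -0.0, -16.8]
contact_force: [-2.2, 1.0, 5.6]
gripper_width: 0.0414
gripper_force: 60.0
```

```bash
cat > fit.py <<'E'
import json
from h import *
from scipy.optimize import least_squares
D=[json.loads(l) for l in open('log.jsonl')]
D.append(dict(joints=[88.7,20.546,.682,0,-70.136,-16.507],tcp_pos=[.206,.643,.227],eef_rot=[180,0,-17.8]))
# pitch angles below horizontal: upper arm dir at j2 from vertical; forearm pitch j2-j3; lateral e to the right
def fk(q,p):
    h,a1,a2,a3,d4,e,L,s=p;q=np.radians(q);rot=Ro.from_euler
    B=rot('z',q[0]);
    U=B*rot('y',q[1]);F=B*rot('y',q[1]-q[2])
    W=F*rot('x',s4*q[3])*rot('y',-q[4])   # tool dir along x of W
    P=B.apply([a1,0,h])+U.apply([0,0,a2])+F.apply([d4,0,a3])+W.apply([L,-e,0])
    T=W*rot('y',np.pi/2)*rot('z',-q[5]+np.pi/2)   # z along tool
    return P,T
s4=1
if __name__=='__main__':
    def res(p): return np.concatenate([ (fk(d['joints'],p)[0]-d['tcp_pos'])*1e3 for d in D]+[(np.array(p)-p0)*.5])
    p0=np.array([.3,0,.4,0,.4,.19,.25,0])
    f=least_squares(res,p0);print(f.x.round(4),res(f.x)[:-8].round(1))
    for d in D[-2:]: print((fk(d['joints'],f.x)[1].inv()*Ro.from_euler('xyz',d['eef_rot'],degrees=True)).as_rotvec(degrees=True).round(2))
    np.save('p.npy',f.x)
E
python3 - <<'E'
from h import *
log()
E
python3 fit.py
```

```text
t 2.83 J [ 4.424e+01  2.545e+01 -1.948e+01  1.000e-02 -4.503e+01  2.897e+01] tcp [0.5544 0.2721 0.0366] rpy [-1.7997e+02 -3.0000e-02 -1.6780e+01] w 0.0414 gf 60.0 F [-2.2  1.   5.6]
[ 1.791e-01 -5.000e-04  6.031e-01 -5.000e-04  4.641e-01  1.918e-01
  3.589e-01  0.000e+00] [ 0.   0.1  0.2 -0.1  0.1  0.1 -0.2  0.1 -0.1 -0.   0.1  0.   0.5 -0.1
 -0.2]
[-2.0000e-02 -1.0000e-02  1.7999e+02]
[ -0.    -0.   179.99]
```

Call:
{"fn": "play_rows", "kwargs": {
  "rows": [
    {"slide": [0, 0, -0.08], "delta_rot": [0, 0, 0], "fingers": -1},
    {"slide": [0, 0, -0.1], "delta_rot": [0, 0, 0], "fingers": -1},
    {"slide": [0, 0, -0.1], "delta_rot": [0, 0, 0], "fingers": -1},
    {"slide": [0, 0, -0.2], "delta_rot": [0, 0, 0], "fingers": -1},
    {"slide": [0, 0, -0.3], "delta_rot": [0, 0, 0], "fingers": -1},
    {"slide": [0, 0, -0.4], "delta_rot": [0, 0, 0], "fingers": -1},
    {"slide": [0, 0, -0.3], "delta_rot": [0, 1, 0], "fingers": -1},
    {"slide": [0, 0, 0], "delta_rot": [0, 1, 0], "fingers": -1}
  ]
}}

```text
time_s: 3.82
tcp_pos: [0.5563, 0.2728, 0.2645]
eef_rot: [-179.5, -9.6, -16.9]
contact_force: [-0.3, 0.6, -1.8]
gripper_width: 0.0412
gripper_force: 60.0
```

```bash
sed -i 's/+np.pi\/2)   # z/-np.pi\/2)   # z/' fit.py; python3 - <<'E'
from h import *
log(); cam('scene','s1.png')
E
python3 fit.py
```

```text
t 3.83 J [ 49.47   9.8  -13.59   9.69 -62.65  19.49] tcp [0.5563 0.2728 0.2645] rpy [-179.54   -9.6   -16.91] w 0.0412 gf 60.0 F [-0.3  0.6 -1.8]
[-0.2394  0.0121  0.3802  0.0816  0.4993  0.1936 -0.2289  0.    ] [  7.8  21.9  15.5  11.7   8.9  12.9   0.2  -2.3   1.3   0.9  -1.7   1.3
 -35.8 -10.3 -56.7   2.1  -4.6  25.6]
[-5.74 16.23 -8.9 ]
[-0.    0.   -0.01]
```

View pics/s1.png

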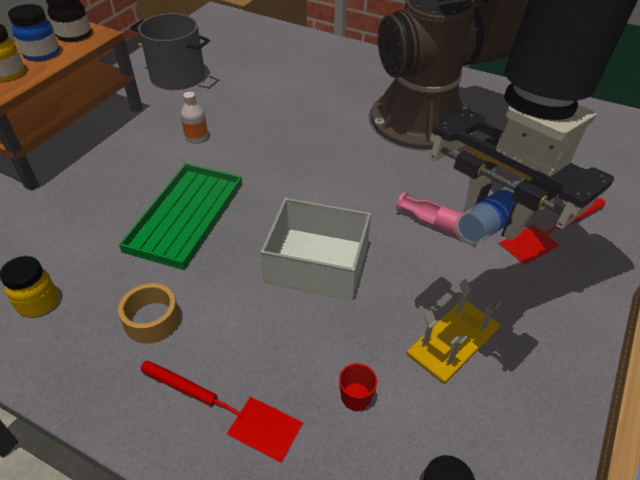

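```bash
sed -i 's/^s4=1/s4=-1/' fit.py; python3 fit.py
```

```text
[ 1.990e-01 -6.000e-04  6.029e-01 -6.000e-04  4.643e-01  1.917e-01
  3.785e-01  0.000e+00] [-0.1  0.1  0.1 -0.   0.1  0.1 -0.1  0.1 -0.  -0.1  0.  -0.  -0.   0.
  0.1  0.3 -0.1 -0.3]
[ 0. -0.  0.]
[-0.    0.   -0.01]
```

```bash
cat > ik.py <<'E'
from fit import *
p=np.load('p.npy')
lo=np.array([-176.03,-82.01,-58.28,-173.87,-174.79,-173.66]);hi=np.array([176.03,121.73,71.71,95.51,-.11,173.66])
def ik(P,T,q0):
    def f(q):
        a,b=fk(q,p);return np.concatenate([(a-P)*10,(T.inv()*b).as_rotvec()*2])
    s=least_squares(f,np.clip(q0,lo+.1,hi-.1),bounds=(lo,hi),x_scale=30);return s.x,np.abs(s.fun).max()
tub=np.array([.5135,.0006]);ty=np.radians(13.87)
def tap(k,al,dy,back):  # edge k (0:+x 1:+y 2:-x 3:-y)
    a=ty+k*np.pi/2;n=np.array([np.cos(a),np.sin(a),0]);E=np.r_[tub,.0]+n*[.07,.08][k%2];E[2]=.08
    b=a+np.radians(dy);n=np.array([np.cos(b),np.sin(b),0]);al=np.radians(al)
    m=-np.cos(al)*n-[0,0,np.sin(al)];x=-m;z=n*np.sin(al)-[0,0,np.cos(al)];y=np.cross(z,x)
    T=Ro.from_matrix(np.c_[x,y,z]);P=E-T.apply([-.105-back,0,.001]);return P,T
def path(P0,T0,P1,T1,q,n=25):
    from scipy.spatial.transform import Slerp
    S=Slerp([0,1],Ro.concatenate([T0,T1]));Q=[];e=0
    for t in np.linspace(0,1,n+1)[1:]:
        q,r_=ik(P0+(P1-P0)*t,S(t),q);Q.append(q);e=max(e,r_)
    return np.array(Q),e
E
python3 - <<'E'
from ik import *
d=D[-2];q0=np.array(d['joints']);P0=np.array(d['tcp_pos']);T0=Ro.from_euler('xyz',d['eef_rot'],degrees=True)
for k in range(4):
  for al in(60,70):
    for dy in(-20,0,20):
      P,T=tap(k,al,dy,.06);Q,e=path(P0,T0,P,T,q0)
      print(k,al,dy,'err',round(e,3),'mxstep',np.abs(np.diff(Q,axis=0)).max().round(0),'end',Q[-1].round(0),'marg',np.minimum(Q-lo,hi-Q).min(0).round(0))
E
```

```text
0 60 -20 err 0.709 mxstep 16.0 end [  9.   1. -53.  96. -16. -19.] marg [127.  81.   2.   0.  16. 145.]
0 60 0 err 0.375 mxstep 119.0 end [  0.   2. -26. -77. -12. 174.] marg [127.  80.   2.   0.   0.   0.]
0 60 20 err 0.152 mxstep 28.0 end [ -4.   5. -21. -66. -33. 174.] marg [127.  79.   3.  24.   0.   0.]
0 70 -20 err 0.881 mxstep 14.0 end [ 17.  -1. -56.  96. -28. -28.] marg [126.  79.   0.   0.  22. 140.]
0 70 0 err 0.503 mxstep 182.0 end [ 10.  -2. -31. -66.  -0. 158.] marg [126.  77.   1.   0.   0.   2.]
0 70 20 err 0.453 mxstep 33.0 end [ 19.  -4. -36. -39.  -0. 135.] marg [127.  77.   1.   9.   0.  39.]
1 60 -20 err 0.541 mxstep 13.0 end [  5.   6. -13. -48. -67. 174.] marg [127.  77.  25.  84.  29.   0.]
1 60 0 err 0.761 mxstep 13.0 end [  8.  12.  -6. -42. -81. 174.] marg [127.  79.  30.  86.  37.   0.]
1 60 20 err 1.177 mxstep 13.0 end [ 12.  18.   1. -38. -95. 174.] marg [127.  80.  34.  86.  43.   0.]
1 70 -20 err 0.686 mxstep 16.0 end [ -3.   8. -11. -52. -75. 174.] marg [127.  75.  22.  83.  26.   0.]
1 70 0 err 1.02 mxstep 14.0 end [ -1.  18.   0. -49. -93. 174.] mar
[... 681 characters left out ...]
rr 0.0 mxstep 6.0 end [  28.   36.  -11.    6. -113.  -85.] marg [122.  86.  41.  76.  62.  88.]
3 60 -20 err 0.0 mxstep 4.0 end [ 30.  22. -39.  46. -79. -67.] marg [126.  90.  19.  50.  62. 107.]
3 60 0 err 0.0 mxstep 4.0 end [ 28.  16. -53.  66. -67. -67.] marg [126.  87.   6.  30.  59. 107.]
3 60 20 err 0.151 mxstep 4.0 end [ 20.  10. -58.  85. -57. -62.] marg [126.  84.   0.  11.  50. 112.]
3 70 -20 err 0.0 mxstep 5.0 end [ 34.  28. -39.  46. -86. -72.] marg [124.  90.  19.  50.  62. 102.]
3 70 0 err 0.0 mxstep 4.0 end [ 34.  20. -54.  65. -76. -75.] marg [125.  88.   4.  30.  60.  99.]
3 70 20 err 0.274 mxstep 4.0 end [ 29.  15. -58.  79. -69. -69.] marg [125.  84.   0.  16.  53. 105.]
```

```bash
cat > plan.py <<'E'
from ik import *
from scipy.spatial.transform import Slerp
def rows(P1,T1,fing,n=None,ease=True):
    s,_=log();P0=np.array(s['tcp_pos']);T0=Ro.from_euler('xyz',s['eef_rot'],degrees=True)
    rv=(T0.inv()*T1).as_rotvec();n=n or int(np.ceil(max(np.abs(rv).max()/.078,np.linalg.norm(P1-P0)/.05)))
    S=Slerp([0,1],Ro.concatenate([T0,T1]));out=[];P=P0;T=T0
    for i in range(n):
        t=(i+1)/n;Pn=P0+(P1-P0)*t
        a=(T.inv().apply(Pn-P)/.15).round(3);b=((T.inv()*S(t)).as_rotvec()/.08).round(2)
        P=P+T.apply(a*.15);T=T*Ro.from_rotvec(b*.08);out.append({"slide":a.tolist(),"delta_rot":b.tolist(),"fingers":fing})
    Q,e=path(P0,T0,P1,T1,s['joints'],max(n,1))
    print('n',n,'ikerr',round(e,4),'maxdeg/row',np.abs(np.diff(np.vstack([s['joints'],Q]),axis=0)).max(0).round(1),'minmarg',np.minimum(Q-lo,hi-Q).min(0).round(0),'end',P.round(4),T.as_euler('xyz',degrees=True).round(1))
    for i in range(0,n,8): print(json.dumps(out[i:i+8]))
E
python3 - <<'E'
from plan import *
P,T=tap(3,70,-15,.06);print(P);rows(P,T,-1)
E
```

```text
[ 0.53158319 -0.13255021  0.2353913 ]
t 3.88 J [ 49.66   9.72 -14.11   9.84 -62.39  19.24] tcp [0.5539 0.2718 0.2617] rpy [-179.73   -9.62  -16.85] w 0.0407 gf 60.0 F [-4.1 -1.6 -5.4]
n 14 ikerr 0.0 maxdeg/row [3.1 2.8 4.4 5.5 2.2 8.4] minmarg [124.  90.  16.  45.  62. 101.] end [ 0.5316 -0.1326  0.2354] [-180.   -70.   -91.2]
[{"slide": [0.043, 0.187, 0.019], "delta_rot": [-0.78, 0.8, 0.92], "fingers": -1}, {"slide": [0.055, 0.183, 0.034], "delta_rot": [-0.77, 0.81, 0.93], "fingers": -1}, {"slide": [0.065, 0.175, 0.048], "delta_rot": [-0.78, 0.8, 0.92], "fingers": -1}, {"slide": [0.075, 0.166, 0.064], "delta_rot": [-0.77, 0.8, 0.93], "fingers": -1}, {"slide": [0.081, 0.157, 0.079], "delta_rot": [-0.78, 0.81, 0.92], "fingers": -1}, {"slide": [0.088, 0.144, 0.094], "delta_rot": [-0.78, 0.8, 0.93], "fingers": -1}, {"slide": [0.091, 0.132, 0.108], "delta_rot": [-0.77, 0.8, 0.92], "fingers": -1}, {"slide": [0.093, 0.118, 0.121], "delta_rot": [-0.78, 0.8, 0.93], "fingers": -1}]
[{"slide": [0.093, 0.103, 0.135], "delta_rot": [-0.77, 0.81, 0.92], "fingers": -1}, {"slide": [0.091, 0.087, 0.146], "delta_rot": [-0.78, 0.8, 0.93], "fingers": -1}, {"slide": [0.087, 0.072, 0.157], "delta_rot": [-0.77, 0.8, 0.92], "fingers": -1}, {"slide": [0.082, 0.055, 0.167], "delta_rot": [-0.78, 0.81, 0.93], "fingers": -1}, {"slide": [0.074, 0.039, 0.174], "delta_rot": [-0.78, 0.8, 0.92], "fingers": -1}, {"slide": [0.065, 0.022, 0.181], "delta_rot": [-0.77, 0.8, 0.93], "fingers": -1}]
```

Call:
{"fn": "play_rows", "kwargs": {
  "rows": [
    {"slide": [0.04, 0.19, 0.02], "delta_rot": [-0.78, 0.8, 0.92], "fingers": -1},
    {"slide": [0.055, 0.18, 0.035], "delta_rot": [-0.78, 0.8, 0.92], "fingers": -1},
    {"slide": [0.065, 0.175, 0.05], "delta_rot": [-0.78, 0.8, 0.92], "fingers": -1},
    {"slide": [0.075, 0.165, 0.065], "delta_rot": [-0.78, 0.8, 0.92], "fingers": -1},
    {"slide": [0.08, 0.155, 0.08], "delta_rot": [-0.78, 0.8, 0.92], "fingers": -1},
    {"slide": [0.09, 0.145, 0.095], "delta_rot": [-0.78, 0.8, 0.92], "fingers": -1},
    {"slide": [0.09, 0.13, 0.11], "delta_rot": [-0.78, 0.8, 0.92], "fingers": -1},
    {"slide": [0.09, 0.12, 0.12], "delta_rot": [-0.78, 0.8, 0.92], "fingers": -1}
  ]
}}

```text
time_s: 4.88
tcp_pos: [0.541, 0.0399, 0.2434]
eef_rot: [165.2, -43.4, -49.3]
contact_force: [-0.3, -0.7, -1.4]
gripper_width: 0.0408
gripper_force: 60.0
```

Call:
{"fn": "play_rows", "kwargs": {
  "rows": [
    {"slide": [0.09, 0.1, 0.135], "delta_rot": [-0.78, 0.8, 0.92], "fingers": -1},
    {"slide": [0.09, 0.085, 0.145], "delta_rot": [-0.78, 0.8, 0.93], "fingers": -1},
    {"slide": [0.09, 0.07, 0.155], "delta_rot": [-0.78, 0.8, 0.93], "fingers": -1},
    {"slide": [0.08, 0.055, 0.165], "delta_rot": [-0.78, 0.8, 0.93], "fingers": -1},
    {"slide": [0.07, 0.04, 0.17], "delta_rot": [-0.78, 0.8, 0.93], "fingers": -1},
    {"slide": [0.06, 0.02, 0.18], "delta_rot": [-0.78, 0.8, 0.93], "fingers": -1}
  ]
}}

```text
time_s: 5.62
tcp_pos: [0.5323, -0.1306, 0.2318]
eef_rot: [178.3, -70.3, -89.8]
contact_force: [-0.6, 0.4, -1.3]
gripper_width: 0.0406
gripper_force: 60.0
```

```bash
cat > see.py <<'E'
import sys
from h import *
a=cam('top')['image'];b=cam('scene')['image']
x,y,w,u,v,g=[int(i) for i in sys.argv[2:8]]
A=cv2.resize(a[y:y+w,x:x+w],(400,400),interpolation=cv2.INTER_CUBIC);B=cv2.resize(b[v:v+g,u:u+g],(400,400),interpolation=cv2.INTER_CUBIC)
cv2.imwrite('pics/'+sys.argv[1],np.hstack([A,B]))
E
python3 see.py t1.png 240 170 200 180 120 200; python3 fit.py; python3 - <<'E'
from plan import *
P,T=tap(3,70,-15,.06);rows(P,T,-1)
for c in('top','scene'):
  c=cam(c);s=r.get_state();R=Ro.from_euler('xyz',s['eef_rot'],degrees=True)
  print(proj(c,[s['tcp_pos']+R.apply(v) for v in([-.105,0,-.019],[.06,0,-.019],[-.105,0,.001])]).round(0))
E
```

```text
[ 1.990e-01 -5.000e-04  6.028e-01 -6.000e-04  4.642e-01  1.917e-01
  3.785e-01  0.000e+00] [-0.1  0.1  0.1 -0.   0.1  0.1 -0.1  0.  -0.  -0.1  0.  -0.  -0.   0.
  0.1 -0.   0.   0.1  0.3 -0.1 -0.3]
[ 0. -0. -0.]
[-0.    0.   -0.01]
t 5.72 J [ 34.61  26.65 -42.13  49.67 -83.65 -72.11] tcp [ 0.5314 -0.1321  0.2303] rpy [177.59 -70.36 -89.28] w 0.0412 gf 60.0 F [-0.3 -0.3 -2.1]
n 1 ikerr 0.0 maxdeg/row [0.1 0.8 0.3 0.4 0.2 0.3] minmarg [141.  96.  16.  45.  83. 101.] end [ 0.5316 -0.1326  0.2353] [-179.9  -70.   -91.2]
[{"slide": [0.033, -0.001, -0.008], "delta_rot": [0.15, -0.08, 0.14], "fingers": -1}]
[[361. 230.]
 [411. 214.]
 [371. 231.]]
[[271. 198.]
 [233. 109.]
 [262. 197.]]
```

View pics/t1.png

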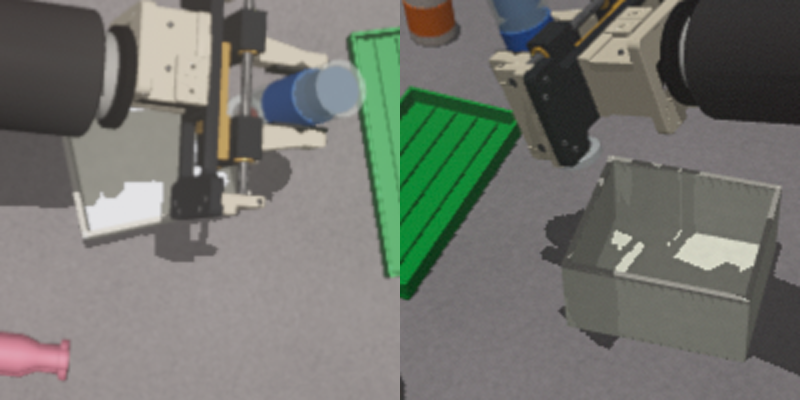

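The bottle is aligned as predicted: its base is at top (409,215) and the rim at scene (275,195), just above the tub's -y edge.

Call:
{"fn": "play_rows", "kwargs": {
  "rows": [
    {"slide": [0.03, 0, -0.01], "delta_rot": [0.15, -0.08, 0.14], "fingers": -1},
    {"slide": [-0.12, 0, 0], "delta_rot": [0, 0, 0], "fingers": -1},
    {"slide": [-0.12, 0, 0], "delta_rot": [0, 0, 0], "fingers": -1},
    {"slide": [0, 0, 0], "delta_rot": [0, 0, 0], "fingers": -1}
  ]
}}

```text
time_s: 6.32
tcp_pos: [0.5324, -0.1169, 0.2007]
eef_rot: [180.0, -69.9, -90.7]
contact_force: [0.6, -0.4, -0.6]
gripper_width: 0.0409
gripper_force: 60.0
```

```bash
cat > lip.py <<'E'
from plan import *
s,R=log();_,T=tap(3,70,-15,0);P,_=tap(3,70,-15,0)
R=Ro.from_matrix(R);d=R.inv().apply(P-s['tcp_pos'])*1e3
print('to nominal contact, tool mm',d.round(2),'rot corr',((R.inv()*T).as_rotvec()/.08).round(2),'lip',(s['tcp_pos']+R.apply([-.105,0,.001])).round(4))
E
python3 lip.py
```

```text
t 6.33 J [ 36.18  28.87 -42.91  49.43 -81.33 -75.34] tcp [ 0.5324 -0.1169  0.2007] rpy [179.98 -69.87 -90.69] w 0.0409 gf 60.0 F [ 0.6 -0.4 -0.6]
to nominal contact, tool mm [-22.02   0.45   2.94] rot corr [-0.09  0.03  0.03] lip [ 0.5328 -0.0817  0.1018]
```

Call:
{"fn": "play_rows", "kwargs": {
  "rows": [
    {"slide": [0.02, 0, 0.015], "delta_rot": [0, 0, 0], "fingers": -1},
    {"slide": [-0.17, 0, 0], "delta_rot": [0, 0, 0], "fingers": -1}
  ]
}}

```text
time_s: 6.58
tcp_pos: [0.5327, -0.1122, 0.181]
eef_rot: [-179.3, -69.7, -91.5]
contact_force: [0.6, 0.0, -2.0]
gripper_width: 0.0408
gripper_force: 60.0
```

```bash
python3 lip.py
```

```text
t 6.58 J [ 36.54  30.64 -43.11  49.29 -79.99 -77.2 ] tcp [ 0.5327 -0.1122  0.181 ] rpy [-179.27  -69.72  -91.51] w 0.0408 gf 60.0 F [ 0.6  0.  -2. ]
to nominal contact, tool mm [-1.89  0.7   0.52] rot corr [-0.08  0.06 -0.03] lip [ 0.5336 -0.0768  0.0821]
```

Call:
{"fn": "play_rows", "kwargs": {
  "rows": [
    {"slide": [0.17, 0, 0], "delta_rot": [0, 0, 0], "fingers": -1},
    {"slide": [0, 0, 0], "delta_rot": [0, 0, 0], "fingers": -1},
    {"slide": [-0.19, 0, 0], "delta_rot": [0, 0, 0], "fingers": -1}
  ]
}}

```text
time_s: 6.95
tcp_pos: [0.5327, -0.1112, 0.1784]
eef_rot: [-179.1, -69.7, -91.7]
contact_force: [1.0, 2.5, 9.3]
gripper_width: 0.0406
gripper_force: 60.0
```

```bash
python3 lip.py
```

```text
t 6.95 J [ 36.63  30.9  -43.1   49.24 -79.85 -77.48] tcp [ 0.5327 -0.1112  0.1784] rpy [-179.09  -69.72  -91.7 ] w 0.0406 gf 60.0 F [1.  2.5 9.3]
to nominal contact, tool mm [0.91 0.73 0.61] rot corr [-0.08  0.06 -0.04] lip [ 0.5338 -0.0757  0.0795]
```

Call:
{"fn": "play_rows", "kwargs": {
  "rows": [
    {"slide": [0.17, 0, 0], "delta_rot": [0, 0, 0], "fingers": -1},
    {"slide": [-0.18, 0, 0], "delta_rot": [0, 0, 0], "fingers": -1},
    {"slide": [0.18, 0, 0], "delta_rot": [0, 0, 0], "fingers": -1},
    {"slide": [-0.18, 0, 0], "delta_rot": [0, 0, 0], "fingers": -1},
    {"slide": [0.18, 0, 0], "delta_rot": [0, 0, 0], "fingers": -1},
    {"slide": [0, 0, 0], "delta_rot": [0, 0, 0], "fingers": -1}
  ]
}}

```text
time_s: 7.7
tcp_pos: [0.5324, -0.1199, 0.2018]
eef_rot: [-179.4, -69.7, -91.4]
contact_force: [-0.3, 0.2, -1.2]
gripper_width: 0.0409
gripper_force: 60.0
```

```bash
python3 lip.py; python3 see.py t2.png 250 185 130 240 150 130
```

```text
t 7.7 J [ 35.84  28.63 -43.06  49.68 -81.2  -75.42] tcp [ 0.5324 -0.1199  0.2018] rpy [-179.41  -69.74  -91.37] w 0.0409 gf 60.0 F [-0.3  0.2 -1.2]
to nominal contact, tool mm [-24.14   0.65   0.52] rot corr [-0.08  0.06 -0.02] lip [ 0.5333 -0.0845  0.103 ]
```

View pics/t2.png

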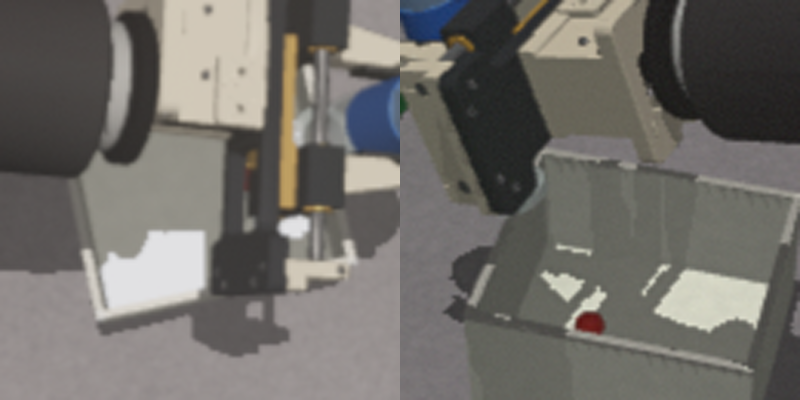

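The red ball is out of the bottle and lying in the tub (scene crop 590,322). Next I'll plan the move to the tray.

```bash
cat > tray.py <<'E'
from plan import *
tr=np.array([.5304,-.2814,0]);yw=8.69
def tgt(z,flip):
    a=np.radians(yw+180*flip);T=Ro.from_euler('xyz',[180,0,yw+180*flip],degrees=True)
    m=-np.array([np.cos(a),np.sin(a),0])  # mouth dir = -tool x
    return tr-.0225*m+[0,0,z],T
E
python3 - <<'E'
from tray import *
for f in(0,1):
    P,T=tgt(.2,f);print(P);rows(P,T,-1)
E
```

```text
[ 0.55264171 -0.27800051  0.2       ]
t 7.8 J [ 35.86  28.71 -43.08  49.67 -81.15 -75.45] tcp [ 0.5323 -0.1197  0.201 ] rpy [-179.54  -69.75  -91.23] w 0.0407 gf 60.0 F [ 0.  -0.2 -0. ]
n 20 ikerr 0.0 maxdeg/row [ 3.2  3.   5.7  9.4  5.3 14.6] minmarg [141.  85.   2.  27.  37.  66.] end [ 0.5526 -0.278   0.1999] [180.   -0.    8.7]
[{"slide": [0.018, -0.007, 0.05], "delta_rot": [0.65, -0.55, -0.94], "fingers": -1}, {"slide": [0.02, -0.004, 0.049], "delta_rot": [0.65, -0.56, -0.93], "fingers": -1}, {"slide": [0.023, 0.001, 0.048], "delta_rot": [0.65, -0.55, -0.94], "fingers": -1}, {"slide": [0.025, 0.005, 0.046], "delta_rot": [0.65, -0.55, -0.93], "fingers": -1}, {"slide": [0.026, 0.009, 0.046], "delta_rot": [0.65, -0.55, -0.94], "fingers": -1}, {"slide": [0.027, 0.013, 0.044], "delta_rot": [0.65, -0.56, -0.93], "fingers": -1}, {"slide": [0.028, 0.018, 0.041], "delta_rot": [0.65, -0.55, -0.94], "fingers": -1}, {"slide": [0.029, 0.022, 0.039], "delta_rot": [0.65, -0.55, -0.93], "fingers": -1}]
[{"slide": [0.028, 0.026, 0.037], "delta_rot": [0.65, -0.55, -0.94], "fingers": -1}, {"slide"
[... 1900 characters left out ...]
.95], "fingers": -1}]
[{"slide": [0.043, -0.036, 0.041], "delta_rot": [-0.66, -0.78, 0.95], "fingers": -1}, {"slide": [0.042, -0.042, 0.036], "delta_rot": [-0.67, -0.78, 0.95], "fingers": -1}, {"slide": [0.041, -0.047, 0.031], "delta_rot": [-0.66, -0.79, 0.94], "fingers": -1}, {"slide": [0.039, -0.051, 0.026], "delta_rot": [-0.66, -0.78, 0.95], "fingers": -1}, {"slide": [0.037, -0.056, 0.021], "delta_rot": [-0.67, -0.78, 0.95], "fingers": -1}, {"slide": [0.033, -0.059, 0.016], "delta_rot": [-0.66, -0.78, 0.95], "fingers": -1}, {"slide": [0.03, -0.062, 0.01], "delta_rot": [-0.66, -0.78, 0.95], "fingers": -1}, {"slide": [0.025, -0.064, 0.005], "delta_rot": [-0.67, -0.78, 0.95], "fingers": -1}]
```

Call:
{"fn": "play_rows", "kwargs": {
  "rows": [
    {"slide": [0.2, 0, 0], "delta_rot": [0, 0, 0], "fingers": -1},
    {"slide": [0.02, 0.01, 0.065], "delta_rot": [-0.66, -0.78, 0.95], "fingers": -1},
    {"slide": [0.03, 0, 0.065], "delta_rot": [-0.66, -0.78, 0.95], "fingers": -1},
    {"slide": [0.03, 0, 0.06], "delta_rot": [-0.66, -0.78, 0.95], "fingers": -1},
    {"slide": [0.035, -0.01, 0.06], "delta_rot": [-0.66, -0.78, 0.95], "fingers": -1},
    {"slide": [0.04, -0.015, 0.055], "delta_rot": [-0.67, -0.78, 0.95], "fingers": -1},
    {"slide": [0.04, -0.02, 0.05], "delta_rot": [-0.67, -0.78, 0.95], "fingers": -1},
    {"slide": [0.04, -0.025, 0.05], "delta_rot": [-0.67, -0.78, 0.95], "fingers": -1}
  ]
}}

```text
time_s: 8.8
tcp_pos: [0.5225, -0.2019, 0.2282]
eef_rot: [-163.3, -38.4, -136.3]
contact_force: [-0.2, -0.5, -0.5]
gripper_width: 0.0408
gripper_force: 60.0
```

Call:
{"fn": "play_rows", "kwargs": {
  "rows": [
    {"slide": [0.04, -0.03, 0.045], "delta_rot": [-0.66, -0.78, 0.95], "fingers": -1},
    {"slide": [0.04, -0.035, 0.04], "delta_rot": [-0.66, -0.78, 0.95], "fingers": -1},
    {"slide": [0.04, -0.04, 0.035], "delta_rot": [-0.66, -0.78, 0.95], "fingers": -1},
    {"slide": [0.04, -0.045, 0.03], "delta_rot": [-0.66, -0.78, 0.95], "fingers": -1},
    {"slide": [0.04, -0.05, 0.025], "delta_rot": [-0.67, -0.78, 0.95], "fingers": -1},
    {"slide": [0.035, -0.055, 0.02], "delta_rot": [-0.67, -0.78, 0.95], "fingers": -1},
    {"slide": [0.035, -0.06, 0.015], "delta_rot": [-0.66, -0.78, 0.95], "fingers": -1},
    {"slide": [0.03, -0.06, 0.01], "delta_rot": [-0.66, -0.78, 0.95], "fingers": -1}
  ]
}}

```text
time_s: 9.8
tcp_pos: [0.5103, -0.2825, 0.2276]
eef_rot: [-177.1, -3.7, -167.3]
contact_force: [-0.3, -0.2, -0.9]
gripper_width: 0.0414
gripper_force: 60.0
```

```bash
python3 - <<'E'
from tray import *
P,T=tgt(.10,1);rows(P,T,-1)
E
```

```text
t 9.8 J [ -7.1   12.55 -12.26   4.25 -67.71 -71.76] tcp [ 0.5103 -0.2825  0.2276] rpy [-177.14   -3.66 -167.25] w 0.0414 gf 60.0 F [-0.3 -0.2 -0.9]
n 3 ikerr 0.0 maxdeg/row [1.  2.3 3.1 1.6 5.6 0.5] minmarg [166.  96.  38.  93.  51. 102.] end [ 0.5082 -0.2848  0.1001] [-180.     0.  -171.3]
[{"slide": [-0.012, 0.01, 0.283], "delta_rot": [-0.22, -0.26, 0.3], "fingers": -1}, {"slide": [-0.007, 0.005, 0.284], "delta_rot": [-0.22, -0.26, 0.3], "fingers": -1}, {"slide": [0.0, 0.001, 0.283], "delta_rot": [-0.21, -0.26, 0.3], "fingers": -1}]
```

Call:
{"fn": "play_rows", "kwargs": {
  "rows": [
    {"slide": [-0.01, 0.01, 0.28], "delta_rot": [-0.22, -0.26, 0.3], "fingers": -1},
    {"slide": [-0.01, 0.005, 0.28], "delta_rot": [-0.22, -0.26, 0.3], "fingers": -1},
    {"slide": [0, 0, 0.28], "delta_rot": [-0.22, -0.26, 0.3], "fingers": -1},
    {"slide": [0, 0, 0], "delta_rot": [0, 0, 0], "fingers": -1}
  ]
}}

```text
time_s: 10.3
tcp_pos: [0.5056, -0.2847, 0.0989]
eef_rot: [179.9, -0.4, -171.2]
contact_force: [-0.0, -0.4, -0.4]
gripper_width: 0.041
gripper_force: 60.0
```

```bash
python3 see.py t3.png 380 150 180 90 110 180; python3 - <<'E'
from tray import *
P,T=tgt(.03,1);rows(P,T,-1)
for n,(x,y,k) in(('top',(380,150,400/180)),('scene',(90,110,400/180))):
  c=cam(n);s=r.get_state();R=Ro.from_euler('xyz',s['eef_rot'],degrees=True)
  print(((proj(c,[s['tcp_pos']+R.apply(v) for v in([-.105,0,-.019],[-.105,0,-.039],[.06,0,-.019],[.06,0,-.04])])-[x,y])*k+[400*(n=='scene'),0]).round(0))
E
```

```text
t 10.4 J [ -9.98  18.27 -20.4    0.2  -51.37 -71.23] tcp [ 0.509  -0.2854  0.1029] rpy [-1.7986e+02 -9.0000e-02 -1.7108e+02] w 0.0405 gf 60.0 F [ 0.2  0.3 -0.4]
n 2 ikerr 0.0 maxdeg/row [0.  2.7 2.1 0.1 4.6 0. ] minmarg [166.  98.  34.  95.  42. 102.] end [ 0.5082 -0.2847  0.03  ] [ 180.     0.  -171.3]
[{"slide": [0.002, 0.003, 0.243], "delta_rot": [-0.01, -0.01, 0.02], "fingers": -1}, {"slide": [0.002, 0.003, 0.243], "delta_rot": [-0.02, -0.01, 0.03], "fingers": -1}]
[[188.  89.]
 [196.  83.]
 [222. 288.]
 [231. 287.]]
[[534. 191.]
 [529. 172.]
 [635.  69.]
 [631.  49.]]
```

View pics/t3.png

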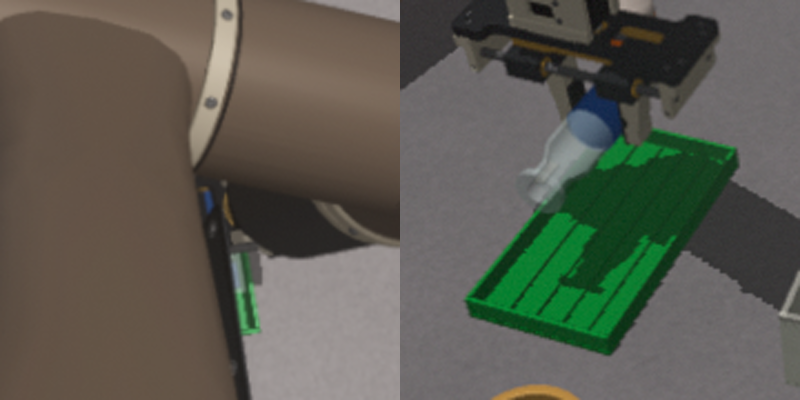

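The bottle is level above the tray with its mouth at crop (538,190), where I predicted (534,191). I'll check the tray pose from this view, then lower.

```bash
python3 - <<'E'
from h import *
s=cam('scene')
px=[((x-400+.5)/2.222+89.5,(y+.5)/2.222+109.5) for x,y in [(466,300),(612,345),(739,149)]]
rect(s,px,.022,[(.125,-.065),(.125,.065),(-.125,.065)])
rect(s,px,.022,[(.125,.065),(.125,-.065),(-.125,-.065)])
# predicted corners from top fit
a=np.radians(8.69);C=np.array([[np.cos(a),-np.sin(a)],[np.sin(a),np.cos(a)]])
P=[np.r_[C@np.array(l)+[.5304,-.2814],.022] for l in box(.125,.065)]
print(((proj(s,P)-[90,110])*2.222+[400,0]).round(0))
E
```

```text
org [ 0.5329 -0.277 ] yaw 9.17 res mm [[-1.8, -2.1], [1.7, 3.2], [0.1, -1.1]]
org [ 0.5425 -0.2113] yaw -25.8 res mm [[-18.5, -116.1], [20.9, 134.5], [-2.5, -18.4]]
[[605. 338.]
 [463. 297.]
 [612. 116.]
 [738. 146.]]
```

Call:
{"fn": "play_rows", "kwargs": {
  "rows": [
    {"slide": [0, 0, 0.2], "delta_rot": [0, 0, 0.03], "fingers": -1},
    {"slide": [0, 0, 0.15], "delta_rot": [0, 0, 0], "fingers": -1},
    {"slide": [0, 0, 0], "delta_rot": [0, 0, 0], "fingers": -1}
  ]
}}

```text
time_s: 10.92
tcp_pos: [0.5082, -0.2848, 0.0495]
eef_rot: [-179.9, -0.1, -171.2]
contact_force: [-0.4, -0.6, -0.4]
gripper_width: 0.041
gripper_force: 60.0
```

Call:
{"fn": "play_rows", "kwargs": {
  "rows": [
    {"slide": [0, 0.01, 0.15], "delta_rot": [0, 0, 0], "fingers": -1},
    {"slide": [0, 0, 0.08], "delta_rot": [0, 0, 0], "fingers": -1},
    {"slide": [0, 0, 0.02], "delta_rot": [0, 0, 0], "fingers": -1},
    {"slide": [0, 0, 0], "delta_rot": [0, 0, 0], "fingers": -1}
  ]
}}

```text
time_s: 11.42
tcp_pos: [0.5088, -0.2839, 0.0128]
eef_rot: [-179.9, -0.0, -171.2]
contact_force: [-0.8, 0.8, -0.9]
gripper_width: 0.0408
gripper_force: 60.0
```

Call:
{"fn": "play_rows", "kwargs": {
  "rows": [
    {"slide": [0, 0, 0.012], "delta_rot": [0, 0, 0], "fingers": -1},
    {"slide": [0, 0, 0], "delta_rot": [0, 0, 0], "fingers": -1},
    {"slide": [0, 0, 0], "delta_rot": [0, 0, 0], "fingers": 0.1},
    {"slide": [0, 0, 0], "delta_rot": [0, 0, 0], "fingers": 0.3},
    {"slide": [0, 0, 0], "delta_rot": [0, 0, 0], "fingers": 0.3},
    {"slide": [0, 0, 0], "delta_rot": [0, 0, 0], "fingers": 0.3}
  ]
}}

```text
time_s: 12.18
tcp_pos: [0.5083, -0.2837, 0.0104]
eef_rot: [-179.9, -0.0, -171.3]
contact_force: [-0.3, 0.2, 1.0]
gripper_width: 0.057
gripper_force: 0.0
```

Call:
{"fn": "play_rows", "kwargs": {
  "rows": [
    {"slide": [0, 0, -0.06], "delta_rot": [0, 0, 0], "fingers": 0.3},
    {"slide": [0, 0, -0.15], "delta_rot": [0, 0, 0], "fingers": 0.3},
    {"slide": [0, 0, -0.35], "delta_rot": [0, 0, 0], "fingers": 0.3},
    {"slide": [0, 0, -0.4], "delta_rot": [0, 0, 0], "fingers": 0.3},
    {"slide": [0, 0, -0.4], "delta_rot": [0, 0, 0], "fingers": 0.3},
    {"slide": [0, 0, 0], "delta_rot": [0, 0, 0], "fingers": 0.3}
  ]
}}

```text
time_s: 12.92
tcp_pos: [0.511, -0.2844, 0.2211]
eef_rot: [-179.6, 0.5, -171.2]
contact_force: [1.0, -0.1, -0.1]
gripper_width: 0.057
gripper_force: 0.0
```

```bash
python3 - <<'E'
from h import *
log();a=cam('scene','f.png')
E
```

```text
t 12.93 J [ -9.83  11.94 -12.1    0.2  -65.36 -71.48] tcp [ 0.511  -0.2844  0.2211] rpy [-179.64    0.51 -171.22] w 0.057 gf 0.0 F [ 1.  -0.1 -0.1]
```

View pics/f.png

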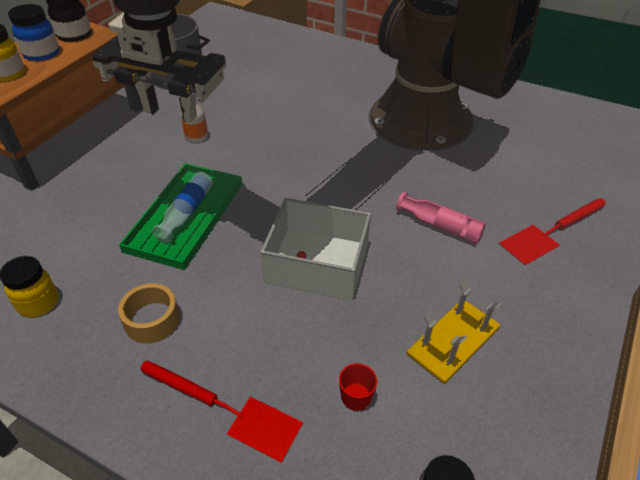

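The bottle lies along the tray (185,207), with the ball in the tub (301,255). The cup (358,387) and tape (149,312) haven't moved, and the gripper is clear.

```bash
python3 -c "
from plant import r
print(r.close_job())"
```

```text
the job is handed in; nothing more can be done
None
```

The job is handed in after about 13 s of the 51 s allowed: the ball is in the tub, the bottle is lying released in the green tray, and the cup and tape were not disturbed.

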